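# Close the gift box with the thin lid from the display step

## Robot

A 7-joint arm with a two-finger parallel gripper is mounted at the origin on the work surface. World frame = base frame: x ahead of the robot, y to its left, z up, the work surface at z = 0. Lengths are in m, angles in rad, forces in N, time in s.
With the tool pointing down it reaches from about 0.4 to 0.875 m from the base axis. Payload 19.3 kg.
Tool frame: the origin (TCP) lies between the finger pads; the fingertips stand 17 mm ahead of it and the grasp point (between the pads) lies 2 mm behind it; z points along the fingers, x is the direction in which the jaws open and shut, and the axes are right-handed (so a half turn about z gives the same grasp; the last joint's range is limited). The gripper opens to 85 mm and grips with 20 to 120 N. Pads are 22 mm wide; open, the fingers measure 114 mm over their backs; the gripper's body (76 mm by 85 mm) begins 54 mm behind the grasp point. The pads swing forward as they close: fully open they stand 13 mm farther back than shut.
Start: joints at [-1.274, 0.521, -0.036, 1.599, 0.021, 1.021, -0.113], TCP at [0.224, 0.583, 0.248] pointing down, gripper open.
Joint ranges: [-2.91, 2.91], [-0.3, 2.13], [-1.5, 1.42], [0.17, 2.43], [-1.26, 4.41], [0.16, 1.93], [-2.52, 2.52]. Speed limits (rad/s): [1.89, 1.89, 2.39, 2.39, 3.01, 3.01, 3.01].

## Interface

Orientations are given as [roll, pitch, yaw] about the fixed x, y, z axes, in that order (R = Rz(yaw) Ry(pitch) Rx(roll)).
In Python, from workcell import bot gives the robot as it stands. The module is installed in compiled form; this text tells all that it offers.
- The arm moves only by the tool arm_command, never from a script. Its argument "targets" is a list of rows, each a list of 6 numbers: the shift along the tool's x, y, z in mm, then the turn, a rotation vector about the tool's x, y, z in degrees. In form: [[x, y, z, wx, wy, wz], ...]. A call has 1 to 8 rows; each row shifts and turns the pose as measured when the row begins, along the tool's axes as they then stand; what a row does not reach is not made up. A row lasts 1/10 s, in which the tool goes at most 50 mm and 8.59 degrees, less where a joint would pass 70% of its speed; a pose out of reach is approached as far as the arm can. A call is refused whole if a number of a shift passes 50 or a number of a turn 8.59, either way. A call with a gripper value outside its range is refused whole. "grip" is the opening in per cent of the stroke, from 0 (shut) to 100 (fully open), set as the call begins (left out, the last holds). The fingers move at their own pace and stop on an object; "grip_force" is the grip in N (left out, the last holds). Time passes only in rows, so rows that do not move let the fingers close. It gives the time, the measured TCP pose, the force and the opening at its end, in the units of the state.
- bot.observe(): the state, without advancing time (a new reading comes with each control period).
- bot.grab_frame(name): name is "side" or "top"; returns a dict with "color" (384x512x3 uint8, red, green, blue), "depth" (384x512 float32, m along the optical axis (not along the pixel's ray), 0 where there is no reading), "fov_y" (degrees; the focal length in pixels is half the picture's height over the tangent of half this angle, whatever the lens; pixels are square), "cx", "cy" (the principal point, pixels), "D" ([k1, k2, p1, p2, k3] as OpenCV has them; the pictures are not rectified), "R" (3x3) and "t" (3): a world point X has camera coordinates R X + t. Camera axes: x right, y down, z forward; pixel columns grow to the right and rows downward; lengths in m; the calibration is good to about 2 mm. A picture is of the moment at which its call begins.
- bot.job_done(): hands the job in, once; it reports no verdict.
The state is a dict: "clock": time; "qpos": joint angles; "qd": joint speeds; "joint_efforts": joint torques, N m; "position": TCP position; "tool_rot": TCP orientation; "force": force on the tool from outside, world axes, zero at the start; "moment": the same for the moment, N m; "grip_width": finger opening in m.
Only numpy, scipy, OpenCV 4.12 (cv2) and the standard library are available. Lean on these libraries where they do the work, as an engineer would, in place of code of your own. Each camera call takes 0.05 s, during which the arm holds its last target. There are 200 camera calls.

## Task

The thin plywood lid lies flat in the channel of the display step, where nobody can get hold of it. Slide it out over the step's open front edge until about 40 mm of it sticks out while it still lies flat on the step, then take it by the part that sticks out and lay it on the gift box, between the box's two raised ends, so that it lies flat on the rim, square with the box, and covers the opening. Do not let the lid fall to the table, and leave the other wares standing where they are.

Things in the scene. Friction and masses are not known exactly. Their poses are not given: they have to be found in the camera images.
- lid_center (a point): centre of the lid (half-way up), a bare rectangular plywood board 140 x 60 x 4 mm, about 40 g; its x axis runs along the 140 mm length, y across the 60 mm width, z up out of its upper face. At the start it lies flat in the step's channel, lengthwise, its front end 10 to 50 mm behind the step's front edge; its two ends and faces are alike
- step_edge (a point): middle of the channel's open front edge, on the channel floor, 60 mm above the table; the step's upright front face is here. x points from the edge back into the channel (level, away from the robot), y along the edge, z up. The channel is 72 mm wide and 252 mm long; 10 mm high strips line its sides and back, the side strips end at the front edge
- step: the display step: a fixed wooden riser, 260 deep (x) x 200 wide (y) x 60 mm high, open channel along its middle, small wares fixed on both sides of it that stand at most 30 mm above the channel floor; origin at the centre of its underside, x from front to back
- box_seat (a point): centre of the gift box's opening at the height of its rim, 45 mm above the table; x runs along the box's length, y across, z up. The lid drops between the raised ends with 5 mm to spare at each end and overhangs the long sides by 5 mm each; either way round will do
- box: the gift box: loose, wooden, about 0.6 kg, 166 mm long (x) x 50 mm wide (y), opening 124 x 36 mm. Long sides and inner ledges are 45 mm high (the rim); the two ends, each 8 mm thick and 150 mm apart inside, stand 55 mm high. Origin at the centre of its underside
- goose_center (a point): small white goose, about 30 mm high, packed loose inside the gift box; leave it in
- house: miniature house, 64 x 58 x 80 mm, loose bystander, origin at the centre of its underside
- toadstool: miniature toadstool, 44 mm across, 46 mm high, loose bystander, origin at its underside
- fir: miniature fir tree, 38 mm across, 69 mm high, loose bystander, origin at its underside
- jar: miniature clay jar, 48 mm across, 48 mm high, loose bystander, origin at its underside
- house2: larger brick miniature house, 77 x 70 x 97 mm, loose bystander, origin at the centre of its underside
- goose2: larger goose figure, about 60 mm high, loose bystander, origin at its underside
- basket: bowl-shaped basket, 120 mm across, 50 mm high, loose bystander, origin at its underside
Things that resemble listed ones, but are neither listed nor needed, are in the scene too. Of the things shaped like the part that bears lid_center, the wooden one is meant. What is shaped like the box but black or orange is not meant.

How it is judged:
By the outcome, as a careful person would: the job done as asked, in the order asked, and still so for the second after the job is handed in, with the robot touching nothing.
It also fails if it takes over 51 s, if anything falls off the work surface, if the arm or the gripper's body presses on something with over 40 N, if the wrist force passes 120 N, or if a joint passes its speed limit or range.

## Working session

There is one attempt and no reset: what is moved stays moved. The work goes in short steps, Python scripts to look and compute and a tool call to move; the robot and the scene stay as the last step left them, time stands still between calls to the robot, and variables do not carry over. Pictures are saved under pics/ and viewed, about 8 in all and at most 12, crops included, and the job is handed in when it is done.

Besides the shell and the picture viewer there is one more tool, called after ">>>" as name([rows], argument=value, ...), one row to a line, values as JSON. arm_command: Moves the arm, as the interface text tells. Its arguments: {"type":"object","properties":{"targets":{"type":"array"},"grip":{"type":"number"},"grip_force":{"type":"number"}},"required":["targets"]}

```bash
mkdir -p pics
cat > h.py <<'E'
import numpy as np, cv2
from workcell import bot
def K(f):
    F=f["color"].shape[0]/2/np.tan(np.radians(f["fov_y"])/2)
    return np.array([[F,0,f["cx"]],[0,F,f["cy"]],[0,0,1.]])
def grab(n):
    f=bot.grab_frame(n); f={k:np.array(v) if k!='fov_y' else v for k,v in f.items()}; f['fov_y']=float(f['fov_y']);return f
def ray(f,uv):
    uv=np.array(uv,float).reshape(-1,1,2)
    n=cv2.undistortPoints(uv,K(f),f["D"].astype(float)).reshape(-1,2)
    d=np.c_[n,np.ones(len(n))]@f["R"]; return -f["R"].T@f["t"],d
def atz(f,uv,z):
    o,d=ray(f,uv); s=(z-o[2])/d[:,2]; return o+d*s[:,None]
def xyz(f):
    h,w=f["depth"].shape; u,v=np.meshgrid(np.arange(w),np.arange(h))
    o,d=ray(f,np.stack([u,v],-1).reshape(-1,2).astype(float)); return (o+d*f["depth"].reshape(-1,1)).reshape(h,w,3)
def proj(f,X):
    return cv2.projectPoints(np.array(X,float).reshape(-1,3),cv2.Rodrigues(f["R"])[0],f["t"].astype(float),K(f),f["D"].astype(float))[0].reshape(-1,2)
def save(f,name,crop=None,s=1):
    c=f["color"][...,::-1]
    if crop: u0,v0,u1,v1=crop; c=c[v0:v1,u0:u1]
    c=cv2.resize(c,None,fx=s,fy=s,interpolation=cv2.INTER_CUBIC)
    cv2.imwrite(f"pics/{name}.png",c)
E
python3 - <<'E'
from h import *
import pickle
print(bot.observe())
for n in("top","side"):
    f=grab(n); pickle.dump(f,open(n+".pkl","wb")); save(f,n+"0",s=1.5)
    print(n,-f["R"].T@f["t"],f["R"][2],f["D"],f["fov_y"])
E
```

```text
{'clock': 0.0, 'qpos': array([-1.27416798,  0.52202831, -0.03631309,  1.59999426,  0.02121978,
        1.02107454, -0.11280876]), 'qd': array([ 1.88207935e-03, -4.32037047e-04,  1.15253980e-03, -1.82771043e-03,
        4.16008919e-04, -2.82644123e-04, -2.00965878e-05]), 'joint_efforts': array([-3.26527270e-04, -9.27107191e+01,  1.97969958e+00, -3.69938207e+01,
        1.78260991e-02,  8.18463770e-03,  3.44667842e-05]), 'position': array([0.22409526, 0.58311528, 0.24772189]), 'tool_rot': array([3.14149002e+00, 1.11431482e-03, 1.20394687e+00]), 'force': array([-0.35088307, -1.00488945, -0.06289737]), 'moment': array([ 0.01672457, -0.01224516,  0.09049554]), 'grip_width': 0.08515816258321991}
top [ 0.3192487  -0.01134548  1.14174404] [ 0.20474685  0.03220767 -0.97828492] [-0.0982373  0.         0.         0.         0.       ] 52.961251281591544
side [-0.12215221 -0.95195464  1.04678194] [ 0.43438912  0.62144271 -0.65200848] [-0.03719968  0.          0.          0.          0.        ] 43.47753136327965
```

View pics/top0.png

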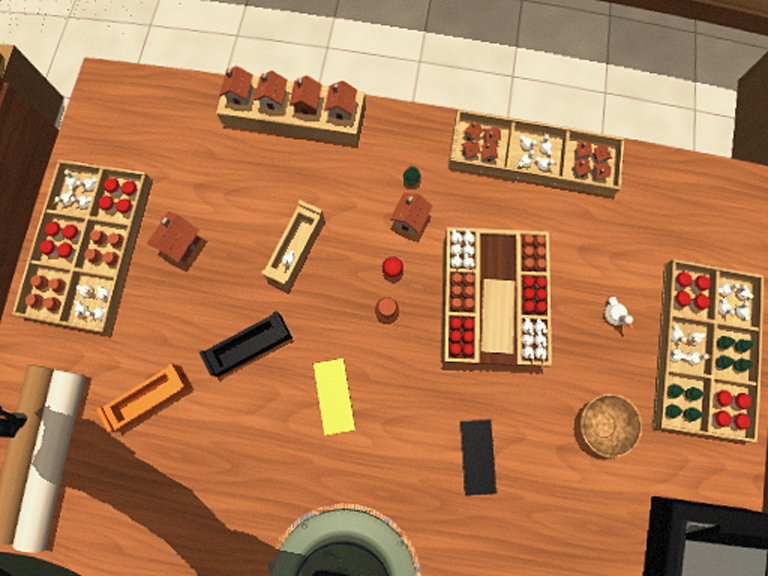

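View pics/side0.png

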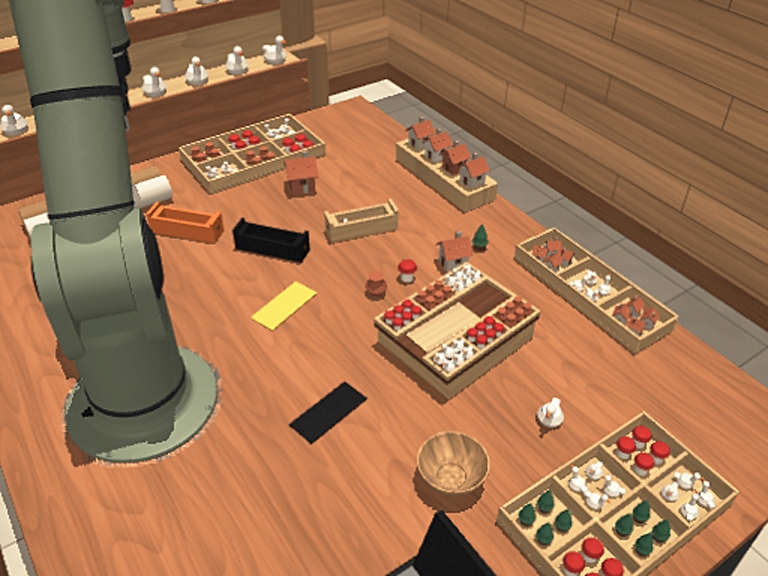

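The top view shows the step at about (497,298), with the wooden lid at (499,316). The box is at (294,245), containing the goose. The black and orange boxes and the yellow and black boards are decoys. Next I'll take enlarged crops.

Run:
```python
from h import *
import pickle
f=pickle.load(open("top.pkl","rb"))
c=f["color"][...,::-1]
a=cv2.resize(c[145:255,290:372],None,fx=5,fy=5,interpolation=cv2.INTER_CUBIC)
b=cv2.resize(c[125:205,165:225],None,fx=5,fy=5,interpolation=cv2.INTER_CUBIC)
o=np.zeros((550,410+300,3),np.uint8);o[:,:410]=a;o[:400,410:]=b
cv2.imwrite("pics/crop1.png",o)
```

```text
(no output)
```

View pics/crop1.png

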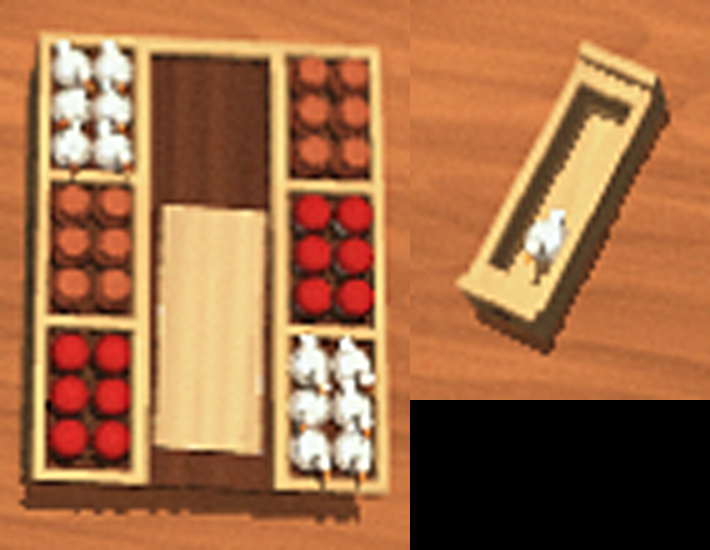

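Run:
```python
from h import *
import pickle
f=pickle.load(open("top.pkl","rb"))
np.set_printoptions(precision=4,suppress=True)
A=lambda p,u0,v0,x0: (np.array(p,float)-[x0,0]+.5)/5-.5+[u0,v0]
lid=A([(163,205),(266,210),(262,455),(156,448)],290,145,0)
L=atz(f,lid,.064);print("lid",L.mean(0),L, np.linalg.norm(np.diff(L,axis=0),axis=1))
st=A([(40,35),(382,48),(388,492),(32,478)],290,145,0)
S=atz(f,st,.07);print("step",S.mean(0),S,np.linalg.norm(np.diff(S,axis=0),axis=1))
fe=A([(150,484),(272,490)],290,145,0);print("edge",atz(f,fe,.06))
bx=A([(582,41),(661,78),(535,321),(459,283)],165,125,410)
B=atz(f,bx,.055);print("box",B.mean(0),B,np.linalg.norm(np.diff(B,axis=0),axis=1))
for n in("top","side"):
    g=pickle.load(open(n+".pkl","rb"));P=xyz(g);z=P[...,2]
    ok=g["depth"]>0
    m=ok&(np.hypot(P[...,0]-B.mean(0)[0],P[...,1]-B.mean(0)[1])<.11)&(z>.035)&(z<.062)
    e=P[m&(z>.0515)][:,:2];r=cv2.minAreaRect(e.astype(np.float32)*1000);print(n,"boxends",m.sum(),len(e),e.mean(0),r)
    r=cv2.minAreaRect(P[m][:,:2].astype(np.float32)*1000);print("  rim",r)
    lc=L.mean(0)
    c=g["color"].astype(int);yel=(c[...,0]>150)&(c[...,1]>120)
    m=ok&(abs(P[...,0]-lc[0])<.13)&(abs(P[...,1]-lc[1])<.033)&(z>.05)&(z<.08)&yel
    print("  lidz",np.median(P[m][:,2]),m.sum(),cv2.minAreaRect(P[m][:,:2].astype(np.float32)*1000))
    m=ok&(abs(P[...,0]-S.mean(0)[0])<.18)&(abs(P[...,1]-S.mean(0)[1])<.13)&(z>.063)&(z<.1)
    print("  step",cv2.minAreaRect(P[m][:,:2].astype(np.float32)*1000), np.percentile(z[m],[5,50,95,99.9]))
```

```text
lid [ 0.538  -0.2041  0.064 ] [[ 0.6046 -0.1669  0.064 ]
 [ 0.6119 -0.2264  0.064 ]
 [ 0.4708 -0.2416  0.064 ]
 [ 0.4648 -0.1817  0.064 ]] [0.0599 0.1419 0.0601]
step [ 0.577  -0.1978  0.07  ] [[ 0.692  -0.0816  0.07  ]
 [ 0.7192 -0.2817  0.07  ]
 [ 0.461  -0.3134  0.07  ]
 [ 0.4359 -0.1147  0.07  ]] [0.2019 0.2601 0.2003]
edge [[ 0.4447 -0.1818  0.06  ]
 [ 0.4527 -0.2505  0.06  ]]
box [0.619  0.2126 0.055 ] [[0.7057 0.217  0.055 ]
 [0.6906 0.1657 0.055 ]
 [0.5324 0.2096 0.055 ]
 [0.5471 0.2581 0.055 ]] [0.0535 0.1642 0.0507]
top boxends 555 99 [0.6178 0.2133] ((619.2587890625, 213.25921630859375), (51.36092758178711, 167.34385681152344), 74.8088607788086)
  rim ((619.3687133789062, 213.7829132080078), (52.20305252075195, 167.4007110595703), 75.08001708984375)
  lidz 0.06471026607103525 1137 ((555.1356811523438, -204.16761779785156), (224.03421020507812, 65.79216766357422), 0.08008059859275818)
  step ((577.46435546875, -197.8144989013672), (263.0738220214844, 201.2276153564453), 7.346231937408447) [0.0637 0.0711 0.086  0.093 ]
side boxends 402 46 [0.6069 0.2117] ((613.7023315429688, 211.08349609375), (53.21658706665039, 165.5740203857422), 74.31562805175781)
  rim ((615.2642211914062, 209.9390869140625), (65.29695892333984, 169.8922119140625), 73.55372619628906)
  lidz 0.06373037875661658 807 ((553.7432861328125, -204.15914916992188), (226.97047424316406, 65.81531524658203), 0.11761543899774551)
  step ((572.920166015625, -197.65072631835938), (267.2743225097656, 206.27284240722656), 6.915524005889893) [0.0637 0.0702 0.0847 0.0908]
```

Add to h.py:
```python
from scipy.spatial.transform import Rotation as Ro
def to(x,y,z,yaw):
    s=bot.observe();T=Ro.from_euler('xyz',s["tool_rot"]);G=Ro.from_euler('xyz',[np.pi,0,np.radians(yaw)])
    d=T.inv().apply(np.array([x,y,z])-s["position"])*1000
    r=np.degrees((T.inv()*G).as_rotvec())
    print("to: mm",d.round(1),"deg",r.round(2),"| t",round(s["clock"],2),"pos",s["position"].round(4),"F",s["force"].round(1),"w",round(s["grip_width"],4),"q7",s["qpos"][6].round(2))
O=np.array([.448,-.2143]);SY=7.2
def st(s,l=0):
    a=np.radians(SY);return O+s*np.array([np.cos(a),np.sin(a)])+l*np.array([-np.sin(a),np.cos(a)])
```

```text
(no output)
```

>>> arm_command([
  [0, 0, 0, 0, 0, -7.05],
  [0, 0, 0, 0, 0, -7.05],
  [0, 0, 0, 0, 0, -7.05],
  [0, 0, 0, 0, 0, -7.05],
  [-46, 18, 0, 0, 0, 0],
  [-46, 18, 0, 0, 0, 0],
  [-46, 18, 0, 0, 0, 0],
  [-46, 18, 0, 0, 0, 0],
], grip=0, grip_force=30)

```text
clock: 0.9
position: [0.319, 0.4111, 0.2443]
tool_rot: [-3.137, 0.003, 1.727]
force: [1.3, 1.6, 0.4]
grip_width: 0.0002
```

```bash
python3 -c "
from h import *
to(*st(.195),.15,97.2)"
```

```text
to: mm [-643.6  225.3   95.3] deg [-0.28  0.19  1.77] | t 0.9 pos [0.319  0.4111 0.2443] F [1.3 1.6 0.4] w 0.0002 q7 0.64
```

>>> arm_command([
  [-46, 16, 0, 0, 0, 0.5],
  [-46, 16, 0, 0, 0, 0.5],
  [-46, 16, 0, 0, 0, 0.5],
  [-46, 16, 0, 0, 0, 0.3],
  [-46, 16, 0, 0, 0, 0],
  [-46, 16, 0, 0, 0, 0],
  [-46, 16, 0, 0, 0, 0],
  [-46, 16, 0, 0, 0, 0],
])

```text
clock: 1.7
position: [0.4963, 0.0525, 0.2449]
tool_rot: [-3.137, 0.004, 1.695]
force: [0.1, 1.0, -0.5]
grip_width: -0.0
```

```bash
python3 -c "
from h import *
to(*st(.195),.13,97.2)"
```

```text
to: mm [-258.   114.6  115.2] deg [-0.28  0.21 -0.08] | t 1.7 pos [0.4963 0.0525 0.2449] F [ 0.1  1.  -0.5] w -0.0 q7 1.48
```

>>> arm_command([
  [-44, 19, 0, 0, 0, 0],
  [-44, 19, 0, 0, 0, 0],
  [-44, 19, 0, 0, 0, 0],
  [-44, 19, 0, 0, 0, 0],
  [-40, 19, 0, 0, 0, 0],
  [-30, 15, 30, 0, 0, 0],
  [-12, 5, 30, 0, 0, 0],
  [0, 0, 30, 0, 0, 0],
])

```text
clock: 2.5
position: [0.648, -0.2099, 0.1544]
tool_rot: [-3.141, 0.008, 1.688]
force: [0.2, 0.7, -0.4]
grip_width: 0.0001
```

```bash
python3 -c "
from h import *
to(*st(.195),.10,97.2)
f=grab('top');save(f,'t1',(270,130,390,270),4)
f=grab('side');save(f,'s1')
"
```

```text
to: mm [21.1 -4.1 54.2] deg [-0.02  0.47 -0.49] | t 2.5 pos [ 0.648  -0.2099  0.1544] F [ 0.2  0.7 -0.4] w 0.0001 q7 1.96
```

>>> arm_command([
  [20, -4, 0, 0, 0.4, -0.4],
  [1, 0, 0, 0, 0, 0],
  [0, 0, 0, 0, 0, 0],
])

```text
clock: 2.9
position: [0.6391, -0.1856, 0.154]
tool_rot: [-3.135, -0.003, 1.697]
force: [0.0, 0.1, 0.7]
grip_width: -0.0001
```

```bash
python3 -c "
from h import *
to(*st(.195),.10,97.2)
f=grab('top');save(f,'t1',(270,130,390,270),4)
"
```

```text
to: mm [-4.6  2.2 54. ] deg [-0.4  -0.14  0.06] | t 2.9 pos [ 0.6391 -0.1856  0.154 ] F [0.  0.1 0.7] w -0.0001 q7 1.94
```

View pics/t1.png

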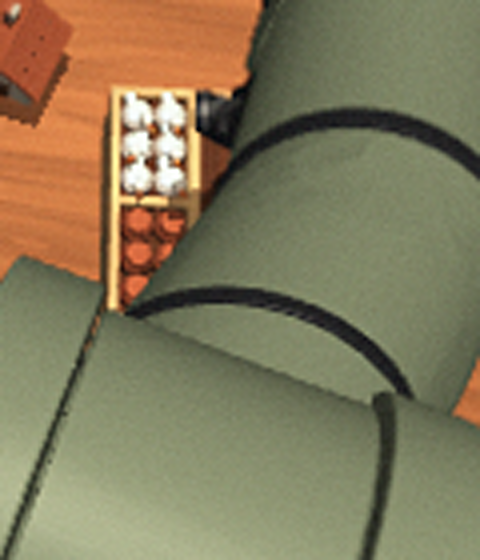

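The arm hides the lid from the top camera, so I'm going ahead on the measured geometry.

>>> arm_command([
  [-4.5, 2, 20, 0, 0, 0],
  [0, 0, 20, 0, 0, 0],
  [0, 0, 12, 0, 0, 0],
  [0, 0, 8, 0, 0, 0],
  [0, 0, 0, 0, 0, 0],
  [0, 0, 0, 0, 0, 0],
])

```text
clock: 3.55
position: [0.6433, -0.191, 0.094]
tool_rot: [-3.139, -0.001, 1.698]
force: [-0.2, -0.8, -0.6]
grip_width: -0.0002
```

```bash
python3 -c "
from h import *
to(*st(.195),.0785,97.2)
f=grab('side');save(f,'s1',(230,150,380,270),5)
"
```

```text
to: mm [ 1.4 -1.7 15.5] deg [-0.16 -0.04  0.06] | t 3.55 pos [ 0.6433 -0.191   0.094 ] F [-0.2 -0.8 -0.6] w -0.0002 q7 1.95
```

View pics/s1.png

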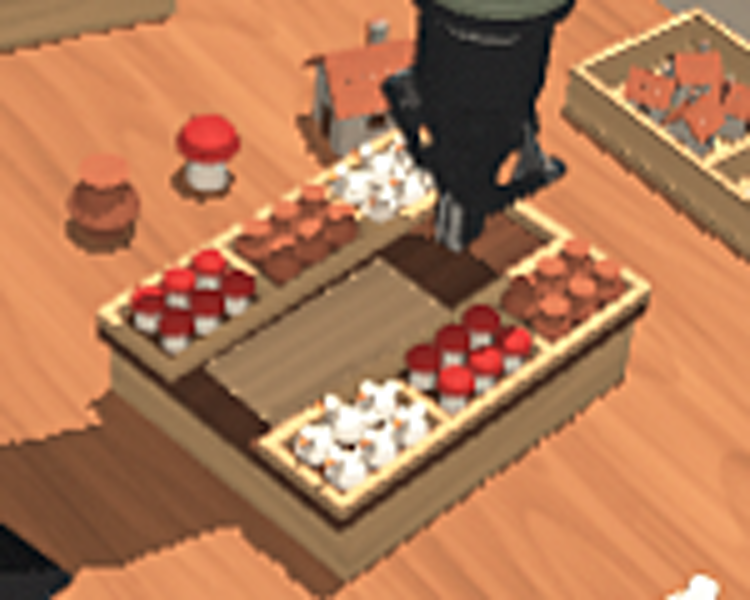

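The fingers are in the channel behind the lid and clear of the wares. Next: lower the tool and push slowly.

>>> arm_command([
  [1, 0, 9, 0, 0, 0],
  [0, 0, 4, 0, 0, 0],
  [0, 0, 2, 0, 0, 0],
  [0, 0, 0, 0, 0, 0],
  [0, 0, 0, 0, 0, 0],
])

```text
clock: 4.1
position: [0.6438, -0.19, 0.0791]
tool_rot: [-3.141, -0.0, 1.698]
force: [-0.4, -0.4, 0.4]
grip_width: 0.0
```

```bash
python3 -c "
from h import *
to(*st(.115),.0785,97.2)
"
```

```text
to: mm [  0.5 -82.3   0.7] deg [-0.06 -0.    0.07] | t 4.1 pos [ 0.6438 -0.19    0.0791] F [-0.4 -0.4  0.4] w 0.0 q7 1.95
```

>>> arm_command([
  [0, -5, 0.6, 0, 0, 0],
  [0, -8, 0, 0, 0, 0],
  [0, -8, 0, 0, 0, 0],
  [0, -8, 0, 0, 0, 0],
  [0, -8, 0, 0, 0, 0],
  [0, -8, 0, 0, 0, 0],
  [0, -5, 0, 0, 0, 0],
  [0, 0, 0, 0, 0, 0],
])

```text
clock: 4.9
position: [0.5891, -0.1974, 0.0794]
tool_rot: [-3.141, 0.0, 1.697]
force: [-0.3, -0.2, 0.5]
grip_width: 0.0001
```

```bash
python3 -c "
from h import *
to(*st(.115),.0785,97.2)
"
```

```text
to: mm [  0.9 -27.1   0.9] deg [-0.02  0.02  0.02] | t 4.9 pos [ 0.5891 -0.1974  0.0794] F [-0.3 -0.2  0.5] w 0.0001 q7 1.98
```

```bash
python3 -c "
from h import *
f=grab('side');save(f,'s2',(230,160,370,270),5)
"
```

```text
(no output)
```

View pics/s2.png

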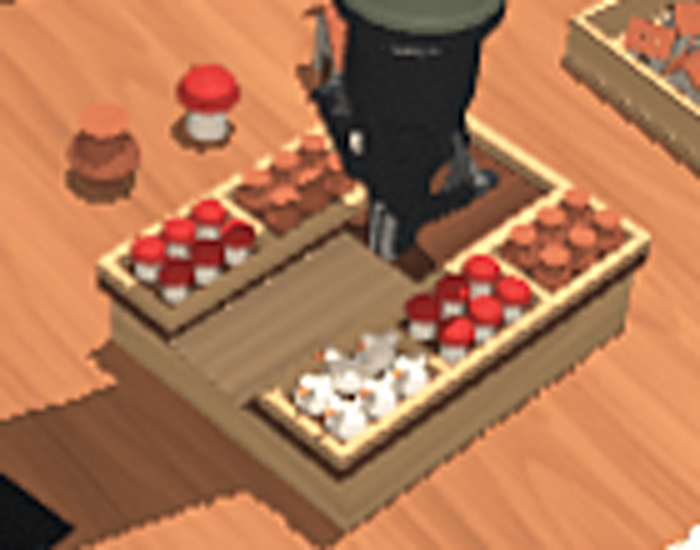

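```bash
python3 -c "
from h import *
f=grab('side')
for s in(0,-.009,-.02):
  q=np.array([[*st(s,l),.064] for l in(.03,-.03)]);print(s,((proj(f,q)-[230,160]+.5)*5-.5).round(1))
"
```

```text
0 [[181.3 331.6]
 [254.5 390.5]]
-0.009 [[169.5 339.1]
 [242.7 398.4]]
-0.02 [[155.  348.4]
 [228.1 408.2]]
```

The lid's front end is about 8 mm past the edge, as predicted. It needs about 32 mm more.

>>> arm_command([
  [0.5, -5, 0.7, 0, 0, 0],
  [0, -8, 0.3, 0, 0, 0],
  [0, -8, 0, 0, 0, 0],
  [0, -6, 0, 0, 0, 0],
  [0, -3, 0, 0, 0, 0],
  [0, 0, 0, 0, 0, 0],
])

```text
clock: 5.6
position: [0.5605, -0.2001, 0.079]
tool_rot: [3.137, 0.001, 1.699]
force: [0.6, -0.3, 1.6]
grip_width: -0.0
```

```bash
python3 -c "
from h import *
to(*st(.110),.0785,97.2)
f=grab('side');save(f,'s3',(220,160,340,270),6)
for s in(-.03,-.035,-.04,-.045):
  q=np.array([[*st(s,l),.064] for l in(.03,-.03)]);print(s,((proj(f,q)-[220,160]+.5)*6-.5).round(1))
"
```

```text
to: mm [ 0.1 -3.4  0.5] deg [0.26 0.08 0.13] | t 5.6 pos [ 0.5605 -0.2001  0.079 ] F [ 0.6 -0.3  1.6] w -0.0 q7 2.0
-0.03 [[230.2 428.5]
 [317.9 500.7]]
-0.035 [[222.2 433.6]
 [309.8 506.1]]
-0.04 [[214.2 438.8]
 [301.7 511.6]]
-0.045 [[206.1 443.9]
 [293.6 517. ]]
```

View pics/s3.png

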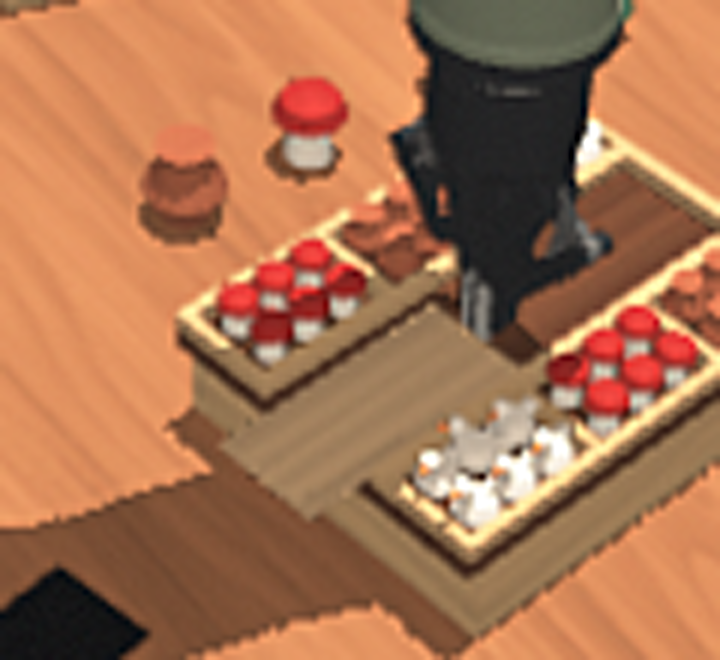

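The front end is about 37–38 mm out. I'll push a little more, back off, then lift.

>>> arm_command([
  [0, -2.5, 0.3, 0, 0, 0],
  [0, 0, 0, 0, 0, 0],
  [0, 5, 0, 0, 0, 0],
  [0, 5, -5, 0, 0, 0],
  [0, 0, -30, 0, 0, 0],
  [0, 0, -40, 0, 0, 0],
  [0, 0, -20, 0, 0, 0],
  [0, -10, 0, 0, 0, 0],
])

```text
clock: 6.45
position: [0.5599, -0.199, 0.1765]
tool_rot: [3.14, -0.0, 1.701]
force: [-0.3, 0.7, -0.2]
grip_width: -0.0002
```

```bash
python3 -c "
from h import *
to(*st(-.021,-.001),.15,97.2)
"
```

```text
to: mm [  -1.6 -134.    26.3] deg [ 0.09 -0.01  0.24] | t 6.45 pos [ 0.5599 -0.199   0.1765] F [-0.3  0.7 -0.2] w -0.0002 q7 1.99
```

>>> arm_command([
  [20, -20, -20, 0, 0, 0],
  [45, -10, 0, 0, 0, 0],
  [45, 0, 0, 0, 0, 0],
  [45, 0, 0, 0, 0, 0],
  [45, 0, 0, 0, 0, 0],
  [45, 0, 0, 0, 0, 0],
  [30, 0, 0, 0, 0, 0],
  [0, 0, 0, 0, 0, 0],
], grip=100)

```text
clock: 7.25
position: [0.488, 0.0773, 0.1939]
tool_rot: [-3.138, 0.001, 1.697]
force: [-0.1, -0.8, -0.2]
grip_width: 0.085
```

```bash
python3 -c "
from h import *
import pickle
to(*st(-.021,-.001),.15,97.2)
f=grab('top');pickle.dump(f,open('top2.pkl','wb'));save(f,'t2',(285,145,385,265),5)
g=grab('side');pickle.dump(g,open('side2.pkl','wb'))
"
```

```text
to: mm [-285.2  -97.1   44.5] deg [-0.2   0.05  0.02] | t 7.25 pos [0.488  0.0773 0.1939] F [-0.1 -0.8 -0.2] w 0.085 q7 1.44
```

View pics/t2.png

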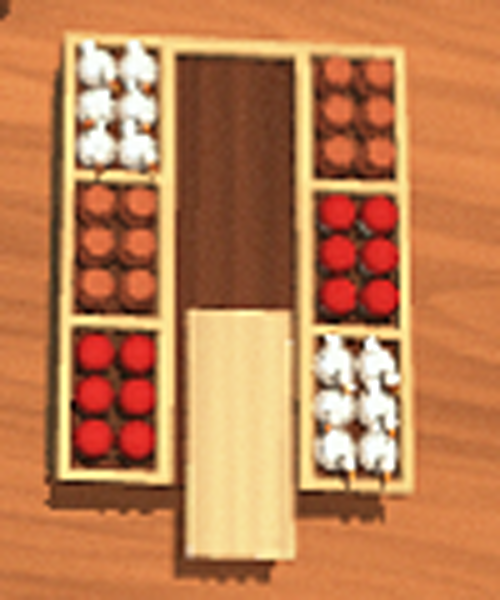

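```bash
python3 -c "
from h import *
import pickle
np.set_printoptions(precision=4,suppress=True)
f=pickle.load(open('top2.pkl','rb'))
L=atz(f,(np.array([(188,309),(294,312),(296,556),(185,553)],float)+.5)/5-.5+[285,145],.064)
P=xyz(f);c=f['color'].astype(int)
hsv=cv2.cvtColor(f['color'],cv2.COLOR_RGB2HSV)
q=L[:,:2].astype(np.float32)
m=(f['depth']>0)&(abs(P[...,2]-.064)<.006)&(c.min(-1)>90)&(c[...,0]>170)
n,lab=cv2.connectedComponents(m.astype(np.uint8),connectivity=4)
u,v=proj(f,[*L.mean(0)])[0].round().astype(int);k=lab[v,u];r=cv2.minAreaRect(P[lab==k][:,:2].astype(np.float32)*1000)
print(L,L.mean(0),np.degrees(np.arctan2(*(L[0]-L[3])[1::-1])),np.degrees(np.arctan2(*(L[1]-L[2])[1::-1])),'rect',r,(lab==k).sum())
a=np.radians(SY);d=np.array([np.cos(a),np.sin(a)]);D=L[:,:2]-O;print('s',D@d,'l',D@[-d[1],d[0]])
"
```

```text
[[ 0.5442 -0.175   0.064 ]
 [ 0.5527 -0.2354  0.064 ]
 [ 0.4156 -0.2538  0.064 ]
 [ 0.4071 -0.192   0.064 ]] [ 0.4799 -0.214   0.064 ] 7.077319416276913 7.645348508634427 rect ((478.93206787109375, -213.8592529296875), (140.2042999267578, 60.73363494873047), 7.703658580780029) 1023
s [ 0.1003  0.1012 -0.0371 -0.0378] l [ 0.027  -0.034  -0.0351  0.0273]
```

The lid is about 38.5 mm out and still flat, yawed 7.5° with its centre at (0.479,−0.214). I'll grasp it by its long sides, 19–20 mm past the edge.

>>> arm_command([
  [-40, -15, 0, 0, 0, 0],
  [-45, -15, 0, 0, 0, 0],
  [-45, -15, 0, 0, 0, 0],
  [-45, -15, 0, 0, 0, 0],
  [-45, -15, 0, 0, 0, 0],
  [-40, -15, 10, 0, 0, 0],
  [-20, -5, 10, 0, 0, 0],
  [0, 0, 0, 0, 0, 0],
])

```text
clock: 8.15
position: [0.4203, -0.2366, 0.1731]
tool_rot: [-3.136, 0.006, 1.68]
force: [0.4, 0.8, 0.1]
grip_width: 0.0848
```

```bash
python3 -c "
from h import *
to(.4284,-.2206,.13,97.5)
"
```

```text
to: mm [15.3 10.  42.9] deg [-0.33  0.32 -1.23] | t 8.15 pos [ 0.4203 -0.2366  0.1731] F [0.4 0.8 0.1] w 0.0848 q7 2.12
```

>>> arm_command([
  [14, 9, 20, -0.3, 0.3, -1.2],
  [1, 1, 15, 0, 0, 0],
  [0, 0, 5, 0, 0, 0],
  [0, 0, 0, 0, 0, 0],
  [0, 0, 0, 0, 0, 0],
])

```text
clock: 8.65
position: [0.4262, -0.2242, 0.1322]
tool_rot: [-3.14, 0.001, 1.693]
force: [-0.5, -0.3, -0.3]
grip_width: 0.0853
```

```bash
python3 -c "
from h import *
to(.4284,-.2206,.056,97.5)
"
```

```text
to: mm [ 3.4  2.8 76.2] deg [-0.1   0.05 -0.48] | t 8.65 pos [ 0.4262 -0.2242  0.1322] F [-0.5 -0.3 -0.3] w 0.0853 q7 2.12
```

>>> arm_command([
  [3, 2.5, 5, 0, 0, -0.5],
  [0, 0, 20, 0, 0, 0],
  [0, 0, 20, 0, 0, 0],
  [0, 0, 15, 0, 0, 0],
  [0, 0, 8, 0, 0, 0],
  [0, 0, 3, 0, 0, 0],
  [0, 0, 0, 0, 0, 0],
  [0, 0, 0, 0, 0, 0],
])

```text
clock: 9.45
position: [0.4315, -0.2207, 0.062]
tool_rot: [3.137, 0.004, 1.705]
force: [-0.3, -0.2, -0.4]
grip_width: 0.085
```

```bash
python3 -c "
from h import *
to(.4284,-.2206,.056,97.5)
"
```

```text
to: mm [ 0.5 -3.1  5.9] deg [0.28 0.22 0.21] | t 9.45 pos [ 0.4315 -0.2207  0.062 ] F [-0.3 -0.2 -0.4] w 0.085 q7 2.14
```

>>> arm_command([
  [0.5, -3, 3, 0.2, 0.2, 0.2],
  [0, 0, 2, 0, 0, 0],
  [0, 0, 0, 0, 0, 0],
])

```text
clock: 9.75
position: [0.4289, -0.2209, 0.0578]
tool_rot: [3.139, 0.001, 1.701]
force: [0.0, -0.5, 0.2]
grip_width: 0.0849
```

>>> arm_command([
  [0, 0, 0, 0, 0, 0],
  [0, 0, 0, 0, 0, 0],
  [0, 0, 0, 0, 0, 0],
  [0, 0, 0, 0, 0, 0],
  [0, 0, 0, 0, 0, 0],
  [0, 0, 0, 0, 0, 0],
], grip=50, grip_force=35)

```text
clock: 10.35
position: [0.4289, -0.221, 0.0583]
tool_rot: [3.138, 0.001, 1.701]
force: [-0.5, 0.5, 1.3]
grip_width: 0.0584
```

```bash
python3 -c "
from h import *
to(.4284,-.2206,.056,97.5)
f=grab('side');save(f,'s4',(220,160,340,270),6)
"
```

```text
to: mm [ 0.4 -0.5  2.3] deg [ 0.19  0.07 -0.02] | t 10.35 pos [ 0.4289 -0.221   0.0583] F [-0.5  0.5  1.3] w 0.0584 q7 2.14
```

View pics/s4.png

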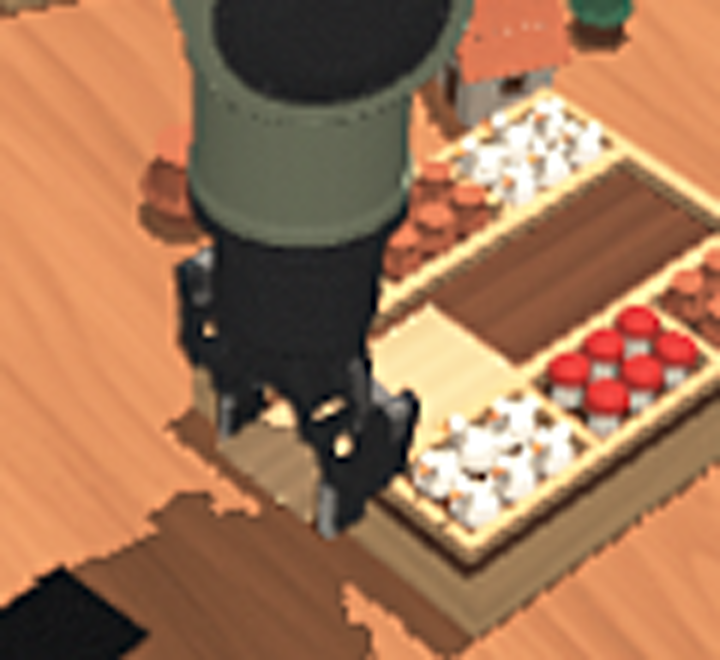

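The gripper stopped at 58 mm on the 60 mm board, so the lid is held. Now lift.

>>> arm_command([
  [0, 0, 0, 0, 0, 0],
  [0, 0, -4, 0, 0, 0],
  [0, 0, -8, 0, 0, 0],
  [0, 0, -15, 0, 0, 0],
  [0, 0, -20, 0, 0, 0],
  [0, 0, -25, 0, 0, 0],
  [0, 0, -25, 0, 0, 0],
  [0, 0, -10, 0, 0, 0],
], grip=40, grip_force=50)

```text
clock: 11.2
position: [0.4276, -0.2206, 0.1706]
tool_rot: [3.14, 0.0, 1.701]
force: [0.2, -0.5, -0.6]
grip_width: 0.0584
```

```bash
python3 -c "
from h import *
to(.4284,-.2206,.056,97.5)
f=grab('side');save(f,'s5',(200,120,340,250),5)
P=xyz(f);c=f['color'].astype(int)
s=bot.observe();p=s['position'];
a=np.radians(7.5);q=P-p;x=q[...,0]*np.cos(a)+q[...,1]*np.sin(a);y=-q[...,0]*np.sin(a)+q[...,1]*np.cos(a);z=q[...,2]
m=(x>.025)&(x<.14)&(abs(y)<.035)&(z>-.03)&(z<.04)&(f['depth']>0)
A=np.c_[x[m],y[m],np.ones(m.sum())];print(m.sum(),np.linalg.lstsq(A,z[m],rcond=None)[0],x[m].max(),np.percentile(y[m],[2,98]),z[m].min(),z[m].max())
"
```

```text
to: mm [-1.000e-01  6.000e-01  1.146e+02] deg [ 0.07  0.01 -0.03] | t 11.2 pos [ 0.4276 -0.2206  0.1706] F [ 0.2 -0.5 -0.6] w 0.0584 q7 2.12
278 [-0.00578918  0.00067007  0.00444212] 0.120651549240901 [-0.02925898  0.02919846] -0.0019491328047942513 0.0092700133277418
```

View pics/s5.png

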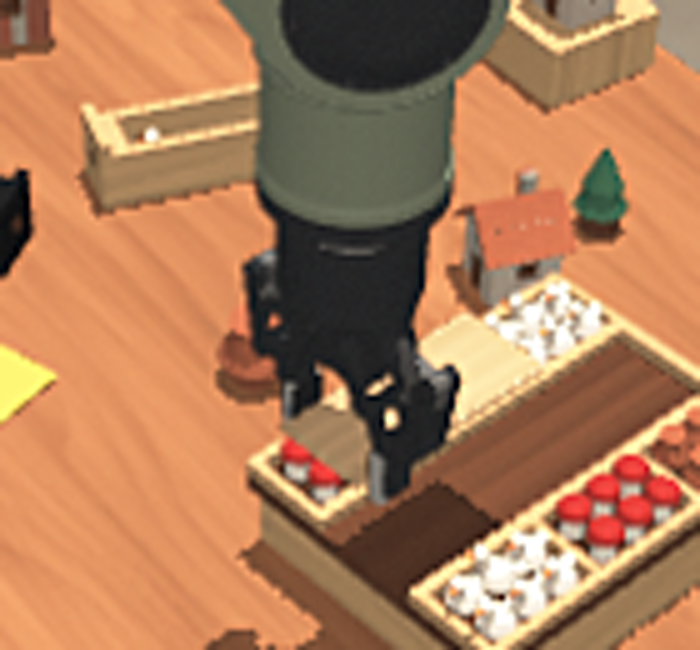

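The lid is held level, 0.3° off by depth, with its centre 50 mm ahead of the TCP. Now carry it to the box.

>>> arm_command([
  [0, 0, 0, 0, 0, 6],
  [0, 0, 0, 0, 0, 7.5],
  [0, 0, 0, 0, 0, 6],
  [15, 1, 0, 0, 0, 2],
  [30, 2, 0, 0, 0, 0],
  [40, 2, 0, 0, 0, 0],
  [40, 2, 0, 0, 0, 0],
  [40, 2, 0, 0, 0, 0],
])

```text
clock: 12.05
position: [0.4772, -0.0633, 0.1677]
tool_rot: [-3.141, 0.002, 1.3]
force: [0.5, -0.6, -0.5]
grip_width: 0.0587
```

```bash
python3 -c "
from h import *
to(.5702,.2261,.13,75)
"
```

```text
to: mm [303.8  12.2  37. ] deg [-0.02  0.14 -0.52] | t 12.05 pos [ 0.4772 -0.0633  0.1677] F [ 0.5 -0.6 -0.5] w 0.0587 q7 1.43
```

>>> arm_command([
  [45, 1, 0, 0, 0, -0.4],
  [45, 1, 0, 0, 0, 0],
  [45, 1, 0, 0, 0, 0],
  [45, 2, 0, 0, 0, 0],
  [42, 2, 0, 0, 0, 0],
  [30, 2, 0, 0, 0, 0],
  [15, 1, 0, 0, 0, 0],
  [0, 0, 0, 0, 0, 0],
])

```text
clock: 12.85
position: [0.5559, 0.2085, 0.1601]
tool_rot: [-3.135, 0.005, 1.314]
force: [-0.4, -0.8, -1.2]
grip_width: 0.0584
```

```bash
python3 -c "
from h import *
to(.5702,.2261,.09,75)
"
```

```text
to: mm [21.   9.8 70. ] deg [-0.35  0.3   0.29] | t 12.85 pos [0.5559 0.2085 0.1601] F [-0.4 -0.8 -1.2] w 0.0584 q7 0.97
```

>>> arm_command([
  [19, 9, 10, -0.3, 0.3, 0.3],
  [2, 0, 20, 0, 0, 0],
  [0, 0, 20, 0, 0, 0],
  [0, 0, 10, 0, 0, 0],
  [0, 0, 0, 0, 0, 0],
  [0, 0, 0, 0, 0, 0],
])

```text
clock: 13.45
position: [0.5697, 0.2189, 0.0971]
tool_rot: [-3.14, 0.004, 1.302]
force: [0.6, -0.2, 0.1]
grip_width: 0.0583
```

```bash
python3 -c "
from h import *
to(.5702,.2261,.075,75)
f=grab('side');save(f,'s6',(190,110,310,200),6)
"
```

```text
to: mm [ 7.2 -1.4 22. ] deg [-0.08  0.25 -0.39] | t 13.45 pos [0.5697 0.2189 0.0971] F [ 0.6 -0.2  0.1] w 0.0583 q7 0.96
```

View pics/s6.png

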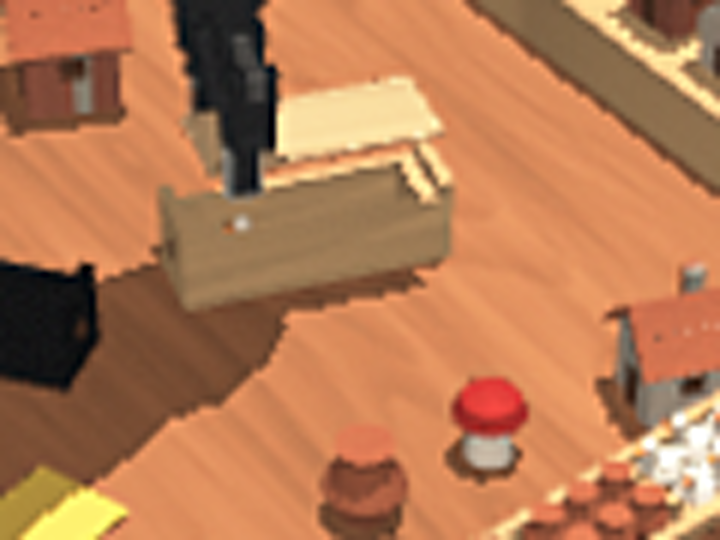

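```bash
python3 -c "
from h import *
import pickle
f=pickle.load(open('side.pkl','rb'))
a=np.radians(-15);R=np.array([[np.cos(a),-np.sin(a)],[np.sin(a),np.cos(a)]])
q=[[*(np.array([.619,.213])+R@[x,y]),z] for x,y,z in[(.083,.025,.055),(.083,-.025,.055),(-.083,-.025,.055),(-.083,.025,.055),(.083,-.025,0),(-.083,-.025,0)]]
p=((proj(f,q)-[190,110]+.5)*6-.5).round(1);print(p)
c=cv2.resize(f['color'][110:200,190:310,::-1],None,fx=6,fy=6,interpolation=cv2.INTER_CUBIC)
for x in p: cv2.drawMarker(c,tuple(int(k) for k in x),(255,0,255),cv2.MARKER_CROSS,14,1)
cv2.imwrite('pics/s7.png',c)
"
```

```text
[[428.8 133.9]
 [457.6 180.1]
 [185.5 234.4]
 [161.7 186. ]
 [455.7 254.9]
 [189.3 310. ]]
```

View pics/s7.png

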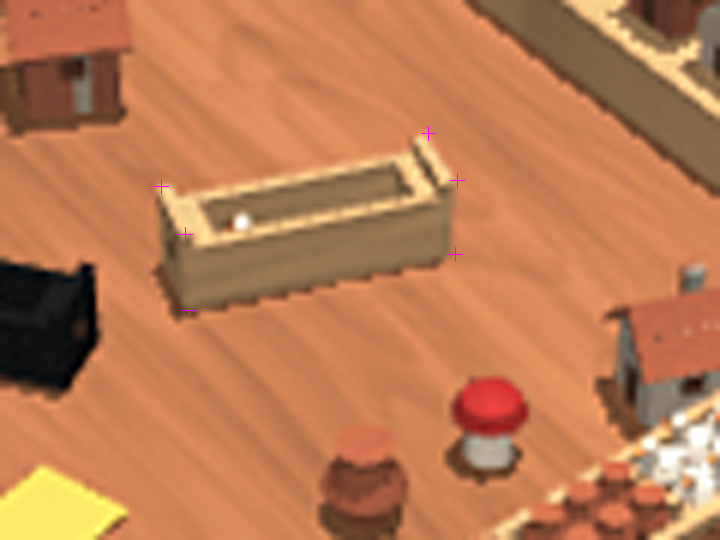

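The box estimate agrees with the side view to about 1–3 mm. Align finely, then lower.

>>> arm_command([
  [6.5, -2, 6, 0, 0.25, -0.4],
  [0, 0, 5, 0, 0, 0],
  [0, 0, 4, 0, 0, 0],
  [0, 0, 0, 0, 0, 0],
  [0, 0, 0, 0, 0, 0],
])

```text
clock: 14.0
position: [0.5703, 0.2266, 0.0829]
tool_rot: [3.141, -0.003, 1.31]
force: [-0.3, 0.3, -0.0]
grip_width: 0.0583
```

```bash
python3 -c "
from h import *
to(.5695,.2262,.062,75)
"
```

```text
to: mm [-0.6 -0.7 20.9] deg [ 0.05 -0.15  0.04] | t 14.0 pos [0.5703 0.2266 0.0829] F [-0.3  0.3 -0. ] w 0.0583 q7 0.97
```

>>> arm_command([
  [-0.5, -0.7, 8, 0, -0.1, 0],
  [0, 0, 6, 0, 0, 0],
  [0, 0, 4, 0, 0, 0],
  [0, 0, 2, 0, 0, 0],
  [0, 0, 0, 0, 0, 0],
  [0, 0, 0, 0, 0, 0],
])

```text
clock: 14.6
position: [0.5694, 0.2261, 0.0608]
tool_rot: [3.141, -0.0, 1.31]
force: [-0.2, 0.6, -0.1]
grip_width: 0.0584
```

```bash
python3 -c "
from h import *
to(.5695,.2262,.044,75)
f=grab('side');g=grab('top')
a=cv2.resize(f['color'][120:175,210:275,::-1],None,fx=6,fy=6,interpolation=cv2.INTER_CUBIC)
b=cv2.resize(g['color'][125:205,160:225,::-1],None,fx=6,fy=6,interpolation=cv2.INTER_CUBIC)
o=np.zeros((480,780,3),np.uint8);o[:330,:390]=a;o[:,390:]=b;cv2.imwrite('pics/c8.png',o)
"
```

```text
to: mm [ 0.1  0.1 16.8] deg [ 0.03 -0.02  0.04] | t 14.6 pos [0.5694 0.2261 0.0608] F [-0.2  0.6 -0.1] w 0.0584 q7 0.97
```

The picture limit is reached, so I'll continue on force and depth numbers.

>>> arm_command([
  [0, 0, 3, 0, 0, 0],
  [0, 0, 3, 0, 0, 0],
  [0, 0, 3, 0, 0, 0],
  [0, 0, 2, 0, 0, 0],
  [0, 0, 0, 0, 0, 0],
  [0, 0, 0, 0, 0, 0],
])

```text
clock: 15.3
position: [0.5695, 0.2263, 0.0492]
tool_rot: [3.141, -0.001, 1.31]
force: [-0.1, 0.4, -0.1]
grip_width: 0.0581
```

```bash
cat > chk.py <<'E'
from h import *
import sys
c0=np.array([.619,.213]);a=np.radians(-15)
for n in("top","side"):
    f=grab(n);P=xyz(f);q=P[...,:2]-c0
    x=q[...,0]*np.cos(a)+q[...,1]*np.sin(a);y=-q[...,0]*np.sin(a)+q[...,1]*np.cos(a);z=P[...,2]
    m=(f["depth"]>0)&(abs(y)<.02)&(z>.03)&(z<.08)
    print(n,"profile x(mm): z, brightness, n")
    for k in range(-90,92,4):
        w=m&(abs(x*1000-k)<2)
        if w.sum()>1: print(k,":",(np.median(z[w])*1000).round(1),int(f["color"][w].mean()),w.sum(),end=" | ")
    print()
    m=(f["depth"]>0)&(x>-.02)&(x<.065)&(abs(y)<.05)&(z>.038)&(z<.08)
    if m.sum()>20:
        A=np.c_[x[m],y[m],np.ones(m.sum())];print(" plane",np.linalg.lstsq(A,z[m],rcond=None)[0].round(4),"y range",np.percentile(y[m],[1,99]).round(4),m.sum())
E
python3 -c "
from h import *
to(.5695,.2262,.044,75)"; python3 chk.py
```

```text
to: mm [-0.1 -0.   5.2] deg [ 0.06 -0.04  0.04] | t 15.3 pos [0.5695 0.2263 0.0492] F [-0.1  0.4 -0.1] w 0.0581 q7 0.97
top profile x(mm): z, brightness, n
-82 : 53.0 94 23 | -78 : 56.4 119 13 | -74 : 46.9 118 11 | -70 : 50.9 117 19 | -66 : 55.2 125 15 | -62 : 56.0 108 8 | -22 : 54.8 200 4 | -18 : 53.9 219 7 | -14 : 56.2 216 6 | -10 : 55.5 216 7 | -6 : 54.6 212 12 | -2 : 53.5 196 8 | 2 : 56.1 215 10 | 6 : 57.2 215 9 | 10 : 55.0 206 12 | 14 : 55.9 207 12 | 18 : 54.3 212 16 | 22 : 54.9 213 15 | 26 : 54.5 209 19 | 30 : 55.5 212 17 | 34 : 54.4 213 14 | 38 : 54.7 210 19 | 42 : 55.1 212 17 | 46 : 54.5 212 16 | 50 : 54.8 211 18 | 54 : 55.5 212 16 | 58 : 55.1 211 19 | 62 : 54.5 211 16 | 66 : 55.1 213 17 | 70 : 54.9 198 8 | 74 : 46.6 142 21 | 78 : 56.2 194 24 | 82 : 56.2 193 13 | 
 plane [-0.0024 -0.0067  0.0551] y range [-0.0291  0.0283] 402
side profile x(mm): z, brightness, n
-86 : 46.2 103 21 | -82 : 55.3 116 8 | -78 : 52.5 120 7 | -74 : 48.7 118 9 | -70 : 54.0 120 13 | -66 : 54.0 126 7 | -62 : 54.5 126 7 | -58 : 52.6 119 4 | -30 : 54.1 197 3 | -26 : 54.4 186 3 | -22 : 56.9 200 3 | -18 : 53.7 202 11 | -14 : 54.1 214 7 | -10 : 54.0 213 8 | -6 : 55.3 212 8 | -2 : 52.7 197 6 | 2 : 54.0 202 10 | 6 : 51.2 187 9 | 10 : 55.1 212 9 | 14 : 54.1 211 10 | 18 : 55.7 213 7 | 22 : 53.7 211 6 | 26 : 54.4 211 11 | 30 : 53.6 212 6 | 34 : 55.2 211 7 | 38 : 53.9 212 9 | 42 : 53.8 196 7 | 46 : 53.8 200 12 | 50 : 52.3 212 5 | 54 : 53.5 210 12 | 58 : 54.2 210 7 | 62 : 55.0 191 9 | 66 : 53.2 219 2 | 70 : 49.7 147 7 | 74 : 48.0 151 11 | 78 : 52.9 208 5 | 
 plane [-0.0069  0.0896  0.0531] y range [-0.0352  0.0294] 301
```

Gaps show at both ends (x≈±74 mm), so the lid is centred between the raised ends. Lower it to contact.

>>> arm_command([
  [0, 0, 2, 0, 0, 0],
  [0, 0, 1.5, 0, 0, 0],
  [0, 0, 1, 0, 0, 0],
  [0, 0, 0, 0, 0, 0],
  [0, 0, 0, 0, 0, 0],
])

```text
clock: 15.9
position: [0.5697, 0.2263, 0.0446]
tool_rot: [3.14, -0.001, 1.31]
force: [-0.8, -0.3, -0.5]
grip_width: 0.0588
```

>>> arm_command([
  [0, 0, 1, 0, 0, 0],
  [0, 0, 0, 0, 0, 0],
])

```text
clock: 16.1
position: [0.5698, 0.2263, 0.0437]
tool_rot: [3.14, -0.001, 1.31]
force: [-0.2, 0.8, -0.3]
grip_width: 0.0582
```

>>> arm_command([
  [0, 0, 0.7, 0, 0, 0],
  [0, 0, 0, 0, 0, 0],
])

```text
clock: 16.3
position: [0.5698, 0.2264, 0.0437]
tool_rot: [3.14, -0.001, 1.31]
force: [-0.5, -0.5, -0.8]
grip_width: 0.0582
```

>>> arm_command([
  [0, 0, 0.7, 0, 0, 0],
  [0, 0, 0, 0, 0, 0],
])

```text
clock: 16.5
position: [0.5699, 0.2264, 0.0437]
tool_rot: [3.14, -0.002, 1.31]
force: [-0.8, 0.1, -1.3]
grip_width: 0.058
```

```bash
python3 -c "
from h import *
to(.5695,.2262,.044,75)"; python3 chk.py | grep -v "^-8"
```

```text
to: mm [-0.3 -0.4 -0.4] deg [ 0.1  -0.1   0.04] | t 16.5 pos [0.5699 0.2264 0.0437] F [-0.8  0.1 -1.3] w 0.058 q7 0.97
top profile x(mm): z, brightness, n
 plane [ 0.0073 -0.0034  0.0494] y range [-0.029   0.0281] 395
side profile x(mm): z, brightness, n
 plane [0.002  0.0251 0.0484] y range [-0.0328  0.0296] 271
```

The lid's top is at about 49 mm, which is seated. Release and retreat straight up.

>>> arm_command([
  [0, 0, 0, 0, 0, 0],
  [0, 0, 0, 0, 0, 0],
  [0, 0, 0, 0, 0, 0],
  [0, 0, 0, 0, 0, 0],
  [0, 0, 0, 0, 0, 0],
  [0, 0, 0, 0, 0, 0],
], grip=100)

```text
clock: 17.2
position: [0.57, 0.2264, 0.0431]
tool_rot: [3.14, -0.002, 1.31]
force: [0.9, 0.0, 0.3]
grip_width: 0.0853
```

>>> arm_command([
  [0, 0, -5, 0, 0, 0],
  [0, 0, -10, 0, 0, 0],
  [0, 0, -20, 0, 0, 0],
  [0, 0, -40, 0, 0, 0],
  [0, 0, -40, 0, 0, 0],
  [0, -40, -20, 0, 0, 0],
  [0, -45, 0, 0, 0, 0],
  [0, -40, 0, 0, 0, 0],
])

```text
clock: 18.0
position: [0.4497, 0.2571, 0.1877]
tool_rot: [3.136, -0.005, 1.303]
force: [-0.1, 1.0, 0.2]
grip_width: 0.0851
```

>>> arm_command([
  [-40, 0, 0, 0, 0, 0],
  [-45, 0, 0, 0, 0, 0],
  [-45, 0, 0, 0, 0, 0],
  [-45, 0, 0, 0, 0, 0],
  [-30, 0, 0, 0, 0, 0],
  [0, 0, 0, 0, 0, 0],
  [0, 0, 0, 0, 0, 0],
])

```text
clock: 18.7
position: [0.3894, 0.057, 0.1919]
tool_rot: [3.132, -0.013, 1.312]
force: [-0.9, 0.5, -0.1]
grip_width: 0.0855
```

```bash
python3 -c "
from h import *
import pickle
to(.5695,.2262,.044,75)
f=grab('top');P=xyz(f);z=P[...,2];c=np.array([.619,.213])
near=(f['depth']>0)&(np.hypot(P[...,0]-c[0],P[...,1]-c[1])<.11)
m=near&(z>.03)&(z<.0615);print('all',cv2.minAreaRect(P[m][:,:2].astype(np.float32)*1000))
a=np.radians(-15);q=P[...,:2]-c;x=q[...,0]*np.cos(a)+q[...,1]*np.sin(a)
m=near&(abs(x)<.068)&(z>.042)&(z<.056);print('lid',cv2.minAreaRect(P[m][:,:2].astype(np.float32)*1000))
f0=pickle.load(open('top.pkl','rb'));d=np.abs(f['color'].astype(int)-f0['color']).max(-1)>60
n,l,s,ce=cv2.connectedComponentsWithStats(d.astype(np.uint8))
print([(r[:2]*1.5,r[4]) for r in s[1:] if r[4]>25])
"; python3 chk.py
```

```text
to: mm [207.7 129.4 151.9] deg [ 0.54 -0.75  0.19] | t 18.7 pos [0.3894 0.057  0.1919] F [-0.9  0.5 -0.1] w 0.0855 q7 1.13
all ((619.0028686523438, 214.9561309814453), (61.87384796142578, 168.25704956054688), 74.87281036376953)
lid ((619.3464965820312, 214.86325073242188), (61.87384796142578, 135.72802734375), 74.87281036376953)
[(array([264. , 205.5]), np.int32(81)), (array([270. , 211.5]), np.int32(292)), (array([282., 216.]), np.int32(70)), (array([292.5, 228. ]), np.int32(66)), (array([481.5, 279. ]), np.int32(1032)), (array([ 66., 294.]), np.int32(17564)), (array([  0. , 406.5]), np.int32(255)), (array([ 31.5, 405. ]), np.int32(691)), (array([294. , 541.5]), np.int32(383)), (array([  0., 552.]), np.int32(566))]
top profile x(mm): z, brightness, n
-86 : 31.4 39 2 | -82 : 52.7 145 30 | -78 : 56.5 203 17 | -74 : 48.8 199 12 | -70 : 47.7 176 22 | -66 : 50.1 206 18 | -62 : 49.6 204 18 | -58 : 49.1 204 17 | -54 : 49.7 204 19 | -50 : 49.0 204 18 | -46 : 49.5 204 17 | -42 : 51.3 204 18 | -38 : 51.1 204 19 | -34 : 49.5 204 16 | -30 : 49.2 204 16 | -26 : 50.0 204 19 | -22 : 50.7 204 17 | 
[... 739 characters left out ...]
 211 6 | -54 : 48.3 213 9 | -50 : 49.3 212 7 | -46 : 46.6 212 5 | -42 : 49.5 203 10 | -38 : 48.1 212 8 | -34 : 48.8 213 9 | -30 : 48.1 212 10 | -26 : 48.1 212 6 | -22 : 47.2 212 8 | -18 : 48.8 212 8 | -14 : 49.7 212 7 | -10 : 49.1 212 6 | -6 : 48.5 212 10 | -2 : 48.1 212 7 | 2 : 48.3 212 8 | 6 : 47.8 211 8 | 10 : 48.7 211 9 | 14 : 49.6 212 6 | 18 : 50.0 211 6 | 22 : 49.8 211 12 | 26 : 48.7 211 5 | 30 : 49.6 210 7 | 34 : 47.3 210 8 | 38 : 49.6 209 8 | 42 : 47.9 210 8 | 46 : 49.6 210 6 | 50 : 49.2 209 9 | 54 : 49.6 208 8 | 58 : 49.2 210 9 | 62 : 48.5 187 4 | 66 : 46.5 219 5 | 70 : 47.4 154 16 | 74 : 54.1 158 10 | 78 : 54.5 197 7 | 
 plane [-0.0026  0.0328  0.0481] y range [-0.0326  0.0303] 277
```

```bash
python3 -c "
from h import *
bot.job_done();print(bot.observe()['clock'])"
```

```text
the job is handed in; nothing more can be done
the job is handed in; nothing more can be done
```

The lid is on the gift box and the job is handed in at about 19 s on the robot's clock.

**What I did:** I pushed the lid from behind with the shut fingers until about 38–39 mm stuck out, still flat on the step. Then I gripped the overhanging part by its long sides, lifted it level and carried it over. I lowered it between the raised ends, let go, and moved the arm clear.

**Last checks (after release):**
- **Fit:** the lid lies flat, with its top at 48–50 mm (49 mm expected). Its yaw matches the box to about 0.2°, with gaps at both raised ends. It sits about 1.5 mm off centre sideways, which still covers the opening.
- **Surroundings:** compared with the first top picture, changes showed only at the box, the lid and the arm (with its shadow). The parts of the table the arm and its shadow covered could not be compared.
- **Forces:** every wrist force reading I took was under 2 N.

**Where the checks fell short:**
- **Camera agreement:** the side camera's depth is coarser, and it put the box up to about 3 mm off from the top camera. Its last fit also suggested a slight sideways tilt of the lid, about 2°. The top camera showed none, and I put the tilt down to the box's side walls being included in the fit.
- **Pictures:** I had used all 12 views before the final lowering, so the seating was checked by depth numbers only.

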